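Load the weighed brass spindle into the caddy and lift the caddy level

ROBOT

A 6-joint arm with a two-finger parallel gripper is mounted at the origin on the work surface. World frame = base frame: x ahead of the robot, y to its left, z up, the work surface at z = 0. Lengths are in mm, angles in rad, forces in N, time in s.
With the tool pointing down it reaches from about 400 to 925 mm from the base axis. Payload 12.5 kg.
Tool frame: the origin (TCP) lies midway between the tips of the shut fingers; the grasp point (between the pads) lies 19 mm behind it; z points along the fingers, y is the direction in which the jaws open and shut (so a half turn about z gives the same grasp; the last joint's range is limited). The gripper opens to 95 mm and grips with 3 to 60 N. Pads are 20 mm wide; open, the fingers measure 119 mm over their backs; the gripper's body (75 mm by 180 mm) begins 59 mm behind the grasp point.
Start: joints at [1.165, 0.491, 1.559, -0, 1.092, -0.106], TCP at [184.564, 597.146, 214.661] pointing down, gripper open.
Joint ranges: [-3.1, 3.1], [-0.84, 2.19], [0.05, 2.79], [-1.13, 4.28], [0.06, 2.93], [-2.69, 2.69]. Speed limits (rad/s): [2.22, 2.22, 2.79, 3.14, 3.14, 3.14].

INTERFACE

Orientations are given as [roll, pitch, yaw] about the fixed x, y, z axes, in that order (R = Rz(yaw) Ry(pitch) Rx(roll)).
In Python, from cell import env gives the robot as it stands.
- The arm moves only by the tool drive_tool, never from a script. Its argument "increments" is a list of rows, each a list of 2 entries, a list of its own where there are three numbers: the shift along the tool's x, y, z as a fraction of full scale, then the turn, a rotation vector about the tool's x, y, z as a fraction of full scale. In form: [[[x, y, z], [ax, ay, az]], ...]. A call has 1 to 5 rows; each row shifts and turns the commanded pose from where the row before left it, along the tool's axes as they then stand; what a row does not reach is not made up. Full scale, the value 1, is 30 mm for a shift and 0.08 rad for a turn. A row lasts 1/12 s, in which the tool goes at most 41.7 mm and 7.16 degrees, less where a joint would pass 70% of its speed; a pose out of reach is approached as far as the arm can. A call with a number of a shift or a turn outside -1 to 1 is refused whole. A call with a gripper value outside its range is refused whole. "jaw" is the opening, from -1 (shut) to 1 (fully open), so that 0 is half open, set as the call begins (left out, the last holds). The fingers move at their own pace and stop on an object; the grip force is fixed at half the most. Time passes only in rows, so rows that do not move let the fingers close. It gives the time, the measured TCP pose, the force and the opening at its end, in the units of the state.
- env.state(): the state, without advancing time (a new reading comes with each control period).
- env.read_camera(name): name is "scene" or "top" or "wrist"; returns a dict with "pixels" (384x512x3 uint8, blue, green, red), "vertical_fov" (degrees; the focal length in pixels is half the picture's height over the tangent of half this angle, whatever the lens; pixels are square), "cx", "cy" (the principal point, pixels), "world_to_cam" (4x4, takes a point from world to camera coordinates). Camera axes: x right, y down, z forward; pixel columns grow to the right and rows downward; lengths in mm; the calibration is good to about 2 mm. A picture is of the moment at which its call begins. There is no depth.
- env.job_done(): hands the job in, once; it reports no verdict.
Trained networks look in a picture, given as the dict that the camera call returned (one of the last four; its "shot" number tells which), for a name from the list of things; names that differ only in an ending like _2 or _b are one class to them, and where a whole thing is asked for, a point or a joint stands for the part that bears it (a point fixed in the world has none). Each returns a list of dicts, best first, with "score" (0 to 1); they miss things now and then, are a little off and sometimes report something else, mostly with a low value. They report only what shows in the picture. A call takes as long as a camera call. They do not tell look-alikes from the thing itself.
- env.boxes_of(target, picture): "point" ([x, y, z] in mm, in world coordinates, good to about 4 mm: the middle of the surface that is visible of it).
- env.tip_of(target, picture): "point" ([x, y, z] in mm, in world coordinates, good to about 4 mm: a listed point, or the origin of a listed thing).
The state is a dict: "t": time; "joints": joint angles; "qvel": joint speeds; "tau": joint torques, N m; "eef_pos": TCP position; "tcp_rot": TCP orientation; "ft_force": force on the tool from outside, world axes, zero at the start; "moment": the same for the moment, N m; "opening": opening from 0.0 (shut) to 1.0 (fully open).
Only numpy, scipy, OpenCV 4.12 (cv2) and the standard library are available. Lean on these libraries where they do the work, as an engineer would, in place of code of your own. Each camera call takes 0.05 s, during which the arm holds its last target.

TASK

The brass spindle on the scale has been weighed: stand it upright in the empty cup of the wooden caddy, setting it right down on the cup's floor before letting go. Then take the caddy by its handle bar, lift it off the table without tipping it, and finish holding it still and level in the air, about 15 cm above the table, with both spindles standing in their cups and nothing but the gripper carrying it. Do not knock a spindle over, and leave everything else where it is.

Things in the scene. Friction and masses are not known exactly. Their poses are not given: they have to be found in the camera images.
- spindle: turned brass spindle to be loaded, upright on the scale pan (underside 92 mm above the table), 122 mm tall, about 0.16 kg, round. Origin: centre of its flat underside; z runs up its length. Lower body 24 mm in diameter up to 62 mm, then a straight neck 20 mm in diameter from 70 to 106 mm above the underside (grip here), then a knob 26 mm in diameter at the top
- spindle_stored: identical spindle already standing in the other cup of the caddy; origin: centre of its underside, z up its length
- caddy: carrying caddy standing loose on the table, about 0.36 kg empty: wooden base 190 (its x) x 76 (its y) x 14 mm, a round steel cup at each end 62 mm from the centre, a post of 12 mm diameter with a wooden handle bar in the middle. Origin: centre of the base's underside, z up. It may stand at any yaw. The top of a spindle in a cup is 140 mm above the underside
- cup_empty (a point): centre of the inner floor of the empty cup (caddy +x end), 18 mm above the caddy's underside; axes as the caddy. Cup outside 37 mm, inside 31 mm in diameter, rim 50 mm above this point
- cup_filled (a point): the same point of the like cup at the caddy's -x end, which already holds a spindle; axes as the caddy
- caddy_bar: wooden handle bar fixed to the caddy; origin: its centre, 117 mm above the caddy's underside; axes as the caddy: the bar is 60 mm long in x, 15 mm thick in y and 24 mm tall, its top 12 mm above this point
- scale: counter scale, fixed to the table, its pan does not give. Origin: on the table under its centre. Grey housing 280 (x) x 300 (y) mm under an aluminium pan 250 (x) x 330 (y) mm whose floor is 92 mm and whose rim is 103 mm above the table
- pot: bystander, to be left alone: short squat brass pot, 50 mm across and 44 mm high, standing on the scale pan beside the spindle. Origin: centre of its underside
- vase: bystander, to be left alone: brass vase, 72 mm across and 115 mm high, on the table. Origin: centre of its underside
- bowl: bystander, to be left alone: brass bowl, 100 mm across the rim and 45 mm high, on the table. Origin: centre of its underside
- tape: bystander, to be left alone: cardboard tape ring, 80 mm outside, 45 mm high, lying flat on the table. Origin: centre of its underside
- calculator: bystander, to be left alone: flat grey desk calculator, 130 x 85 x 19 mm, on the table. Origin: centre of its underside
- carton: bystander, to be left alone: cardboard cube carton, 85 mm, on the table. Origin: centre of its underside
- weight: bystander, to be left alone: steel check weight, cylinder 50 mm across and 40 mm high, on the table. Origin: centre of its underside
There are look-alikes about, which are no part of the job. There is more than one size of the caddy; the one meant has the size given above.

How it is judged:
By the outcome, as a careful person would: the job done as asked, in the order asked, and still so for the second after the job is handed in, while the arm keeps its last pose, push and grip.
It also fails if it takes over 61 s, if anything falls off the work surface, if the arm or the gripper's body presses on something with over 40 N, if the wrist force passes 120 N, or if a joint passes its speed limit or range.

## Working session

There is one attempt and no reset: what is moved stays moved. The work goes in short steps, Python scripts to look and compute and a tool call to move; the robot and the scene stay as the last step left them, time stands still between calls to the robot, and variables do not carry over. Pictures are saved under pics/ and viewed, and the job is handed in when it is done.

Besides the shell and the picture viewer there is one more tool, called after "Call:" in YAML: its name, and indented under it one key for each argument. drive_tool: Moves the arm, as the interface text tells. Its arguments: {"type":"object","properties":{"increments":{"type":"array","items":{"type":"array"}},"jaw":{"type":"number"}},"required":["increments"]}

```bash
ls; mkdir -p pics
python3 - <<'E'
from cell import env
import cv2
print(env.state())
for n in ("scene","top","wrist"):
    p=env.read_camera(n); cv2.imwrite(f"pics/{n}0.png",p["pixels"])
    print(n,p["vertical_fov"],p["cx"],p["cy"],p["world_to_cam"].tolist() if hasattr(p["world_to_cam"],'tolist') else p["world_to_cam"],p["shot"])
    for t in ("spindle","caddy","cup_empty","cup_filled","caddy_bar","pot"):
        for f in ("boxes_of","tip_of"):
            r=getattr(env,f)(t,p)
            print(t,f,[(d["score"],[round(x) for x in d["point"]]) for d in r])
E
```

```text
pics
{'t': 0.0, 'joints': array([ 1.16541486e+00,  4.91572791e-01,  1.55947211e+00, -2.50825517e-05,
        1.09167358e+00, -1.05596036e-01]), 'qvel': array([ 0.00192988,  0.00026755, -0.00064314,  0.00014127,  0.00047725,
       -0.00096019]), 'tau': array([-2.58788576e-03, -6.12648296e+01, -2.58173347e+01,  6.90807123e-02,
        4.82753059e-02, -7.06237824e-05]), 'eef_pos': array([184.45516357, 596.90085498, 214.04571818]), 'tcp_rot': array([-3.14047075e+00, -9.65411649e-05,  2.84181875e+00]), 'ft_force': array([-0.10404167, -0.11567031,  0.01049673]), 'moment': array([ 0.00676505, -0.05280227,  0.00313278]), 'opening': 1.0039910151177824}
scene 53.41454165251361 255.9359226264976 190.20695171420184 [[-0.5263131976524692, 0.850256667907735, 0.00761686649934313, 232.44093605306693], [0.6257041904248325, 0.3933486208631604, -0.6736253621634619, -312.7614170802374], [-0.5757505397840614, -0.34977201309350864, -0.7390337304852036, 1400.7040856990436], [0.0, 0.0, 0.0, 1.0]] 1
spindle boxes_of [(0.51, [497, -338, 153])]
spindle tip_of [(0.67, [499, -299, -6]), (0.65, [488, -344, 89])]
[... 1749 characters left out ...]
)]
pot boxes_of [(0.59, [460, -212, 132])]
pot tip_of [(0.66, [506, 210, 116]), (0.62, [458, -218, 91]), (0.16, [759, 89, -2])]
wrist 68.15882693980473 257.1219936491362 193.3510444080089 [[0.29512422062825117, 0.9554588790569464, -0.00015757478349378345, -625.3956051012152], [0.9149440450865995, -0.28256238700908765, 0.2881594902277179, -32.28047269327218], [0.27528001881563974, -0.08518701707990278, -0.9575824159631852, 392.46573975664285], [0.0, 0.0, 0.0, 1.0]] 3
spindle boxes_of []
spindle tip_of []
caddy boxes_of []
caddy tip_of []
cup_empty boxes_of []
cup_empty tip_of []
cup_filled boxes_of []
cup_filled tip_of []
caddy_bar boxes_of []
caddy_bar tip_of []
pot boxes_of []
pot tip_of []
```

View pics/scene0.png

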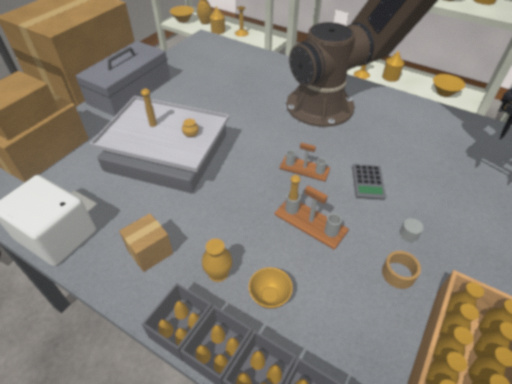

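View pics/top0.png

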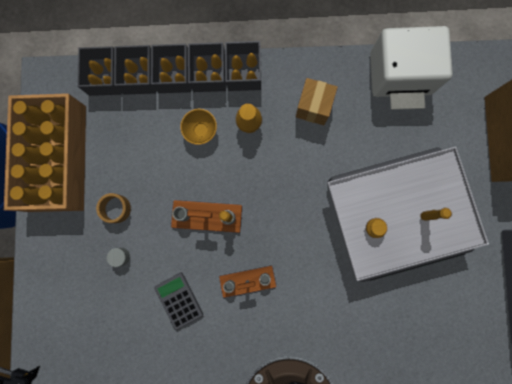

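Run:
```python
import cv2
from numpy import hstack
a=cv2.imread("pics/top0.png")
cv2.imwrite("pics/crop1.png",cv2.resize(a[90:330,120:300],None,fx=3,fy=3)[:600*2:,:][:720][0:600])
cv2.imwrite("pics/crop2.png",cv2.resize(a[60:230,300:500],None,fx=3.5,fy=3.5)[:600])
b=cv2.imread("pics/scene0.png")
cv2.imwrite("pics/crop3.png",cv2.resize(b[20:220,0:190],None,fx=3,fy=3))
cv2.imwrite("pics/crop4.png",cv2.resize(b[150:340,260:500],None,fx=3,fy=3))
```

```text
(no output)
```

View pics/crop1.png

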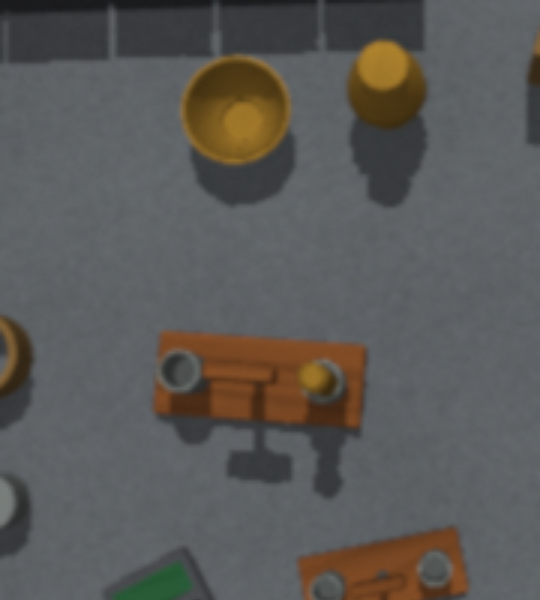

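View pics/crop3.png

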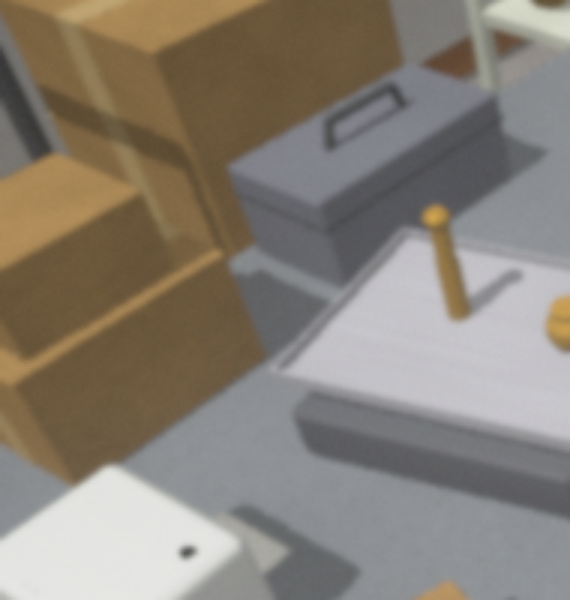

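View pics/crop4.png

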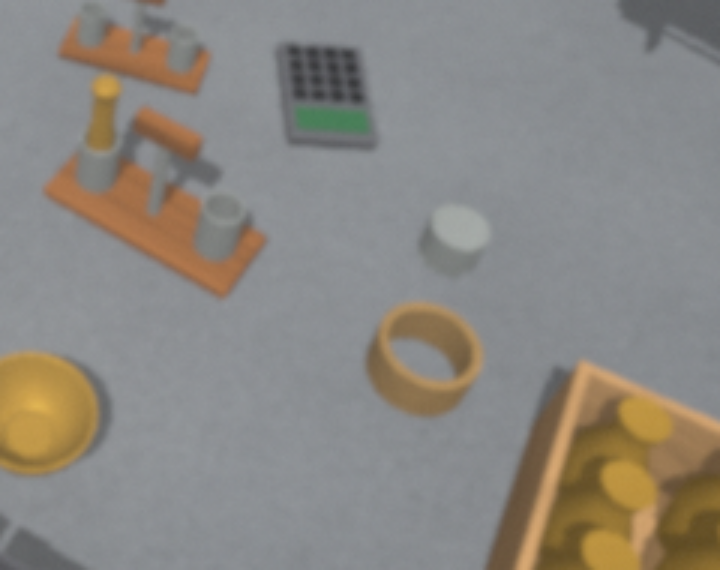

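```bash
cat > h.py <<'E'
import numpy as np,cv2
from cell import env
def proj(p,X):
    X=np.atleast_2d(np.array(X,float)); W=np.array(p["world_to_cam"]); c=X@W[:3,:3].T+W[:3,3]
    f=p["pixels"].shape[0]/2/np.tan(np.radians(p["vertical_fov"]/2))
    return np.c_[p["cx"]+f*c[:,0]/c[:,2],p["cy"]+f*c[:,1]/c[:,2]]
def ray(p,uv):
    W=np.array(p["world_to_cam"]);R=W[:3,:3];f=p["pixels"].shape[0]/2/np.tan(np.radians(p["vertical_fov"]/2))
    d=R.T@np.array([(uv[0]-p["cx"])/f,(uv[1]-p["cy"])/f,1.]); return -R.T@W[:3,3],d
def atz(p,uv,z):
    o,d=ray(p,uv); return o+d*(z-o[2])/d[2]
def circ(c,r,n=24):
    a=np.linspace(0,2*np.pi,n,endpoint=False); return np.c_[c[0]+r*np.cos(a),c[1]+r*np.sin(a),np.full(n,c[2])]
def spindle_mask(p,x,y,z0,s=4,x0=0,y0=0,w=512,h=384):
    m=np.zeros((h*s,w*s),np.uint8)
    prof=[(0,62,12),(62,70,11),(70,106,10),(106,122,13)]
    for a,b,r in prof:
        P=np.r_[circ((x,y,z0+a),r),circ((x,y,z0+b),r)] if b<122 else np.r_[circ((x,y,z0+106),10),circ((x,y,z0+114),13),circ((x,y,z0+122),9)]
        q=((proj(p,P)-[x0,y0])*s).astype(np.int32)
        cv2.fillConvexPoly(m,cv2.convexHull(q),255)
    return m
def brass(im):
    hsv=cv2.cvtColor(im,cv2.COLOR_BGR2HSV); return ((hsv[...,1]>120)&(hsv[...,0]>12)&(hsv[...,0]<32)).astype(np.uint8)
E
python3 - <<'E'
from h import *
from scipy.optimize import minimize
S=env.read_camera("scene");T=env.read_camera("top")
import pickle; pickle.dump((S,T),open("st.pkl","wb"))
def fit(p,box,x,y,z0):
    x0,y0,w,h=box; b=brass(p["pixels"])[y0:y0+h,x0:x0+w].astype(float); 
    b4=cv2.GaussianBlur(cv2.resize(b,None,fx=4,fy=4,interpolation=cv2.INTER_LINEAR),(0,0),3)
    def cost(v): 
        m=cv2.GaussianBlur(spindle_mask(p,v[0],v[1],z0,4,x0,y0,w,h)/255.,(0,0),3); return ((m-b4)**2).sum()
    return cost
for nm,q in (("spindle",(489,-342,92)),("stored",(498,150,18))):
    uS=proj(S,[q[0],q[1],q[2]+60])[0];uT=proj(T,[q[0],q[1],q[2]+60])[0]
    print(nm,uS,uT)
    bx=lambda u,r=35:(int(u[0]-r),int(u[1]-r),2*r,2*r)
    cS=fit(S,bx(uS,28),*q);cT=fit(T,bx(uT,28),*q)
    for n,c in (("scene",cS),("top",cT),("both",lambda v:cS(v)+cT(v))):
        r=minimize(c,q[:2],method="Nelder-Mead",options=dict(initial_simplex=[[q[0],q[1]],[q[0]+8,q[1]],[q[0],q[1]+8]]));print(n,r.x,r.fun,c(q[:2]))
print("toolbox",atz(S,(112,108),0),atz(S,(170,85),0), "rim near", atz(T,(330,180),103),atz(T,(485,243),103))
# bar top corners & rims overlay
for n,p in (("S",S),("T",T)):
    for yaw in (1.47,):
        im=cv2.resize(p["pixels"],None,fx=4,fy=4)
        c=np.array([503,212,0.]);R=np.array([[np.cos(yaw),-np.sin(yaw),0],[np.sin(yaw),np.cos(yaw),0],[0,0,1]])
        def poly(P,col): cv2.polylines(im,[((proj(p,np.array(P)@R.T+c)+.5)*4).astype(int)],True,col,1)
        poly([(a*95,b*38,14) for a,b in((1,1),(1,-1),(-1,-1),(-1,1))],(255,0,0))
        poly([(a*30,b*7.5,129) for a,b in((1,1),(1,-1),(-1,-1),(-1,1))],(255,255,0))
        poly(circ((62,0,68),18.5),(0,255,0));poly(circ((-62,0,68),18.5),(0,255,0))
        u=(proj(p,c+[0,0,60])[0]*4).astype(int)
        cv2.imwrite(f"pics/ov{n}.png",im[u[1]-220:u[1]+220,u[0]-220:u[0]+220])
E
```

```text
spindle [149.36782701 107.6413178 ] [433.51347581 214.28797224]
scene [ 489.13941956 -342.55734253] 1764.5531644815403 1773.9868937621047
top [ 488.18554688 -346.51074219] 460.8609029337699 755.9313245394228
both [ 487.82966158 -346.00139658] 2221.762832660033 2529.9182183015273
stored [293.36989019 192.22132543] [226.14901326 217.20912898]
scene [460.52670547 136.44290666] 6589.088613667953 8260.912484503002
top [501.34332275 154.27737427] 4047.4917924161455 4330.657830814126
both [501.30712891 153.09301758] 12271.819715714133 12591.570315317127
toolbox [ 418.63724526 -625.73989903    0.        ] [ 191.07745333 -547.65752481    0.        ] rim near [ 582.96465743 -113.64883762  103.        ] [ 418.30460138 -481.12017957  103.        ]
```

View pics/ovS.png

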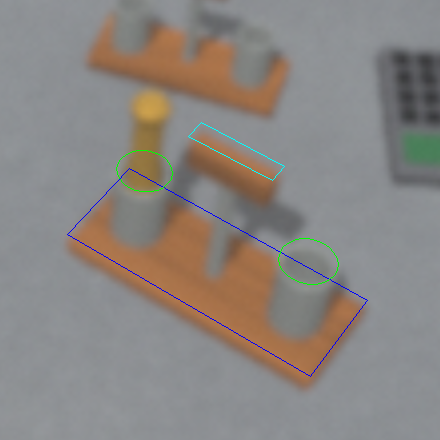

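View pics/ovT.png

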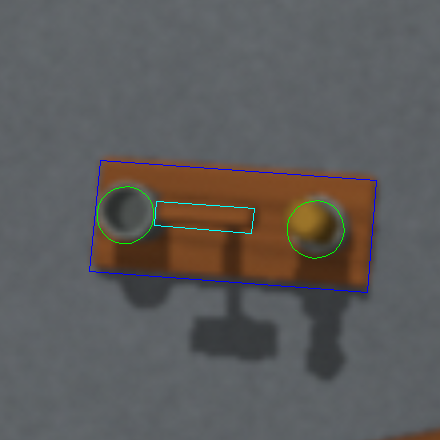

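```bash
cat >> h.py <<'E'
from scipy.spatial.transform import Rotation as Ro
def plan(goal,n,yaw=None,start=None):
    """even world steps, in tool units, re-levelling too"""
    s=env.state(); p=np.array(s["eef_pos"]);R=Ro.from_euler("xyz",s["tcp_rot"])
    if start is not None: p=np.array(start,float)
    y=s["tcp_rot"][2] if yaw is None else yaw
    G=Ro.from_euler("xyz",[np.pi,0,y]); rv=(R.inv()*G).as_rotvec()
    d=(np.array(goal)-p)/n; out=[]
    for i in range(n):
        out.append([np.round(R.inv().apply(d)/30,2).tolist(),np.round(rv/n/.08,2).tolist()]); R=R*Ro.from_rotvec(rv/n)
    print("pos",p.round(1),"rpy",np.round(s["tcp_rot"],3),"t",s["t"])
    if np.allclose(rv/n,0,atol=4e-4) : print(n,"x",out[0])
    else:
        for o in out: print(o)
E
python3 -c "
from h import *
plan((500,250,270),17,1.482)"
```

```text
pos [184.6 597.1 214.6] rpy [ 3.142 -0.     2.842] t 2.05
[[-0.79, -0.47, -0.11], [0.0, -0.0, 1.0]]
[[-0.83, -0.4, -0.11], [0.0, -0.0, 1.0]]
[[-0.86, -0.34, -0.11], [0.0, -0.0, 1.0]]
[[-0.88, -0.27, -0.11], [0.0, -0.0, 1.0]]
[[-0.9, -0.19, -0.11], [0.0, -0.0, 1.0]]
[[-0.91, -0.12, -0.11], [0.0, -0.0, 1.0]]
[[-0.92, -0.05, -0.11], [0.0, -0.0, 1.0]]
[[-0.92, 0.02, -0.11], [0.0, -0.0, 1.0]]
[[-0.91, 0.1, -0.11], [0.0, -0.0, 1.0]]
[[-0.9, 0.17, -0.11], [0.0, -0.0, 1.0]]
[[-0.89, 0.24, -0.11], [0.0, -0.0, 1.0]]
[[-0.87, 0.31, -0.11], [0.0, -0.0, 1.0]]
[[-0.84, 0.38, -0.11], [0.0, -0.0, 1.0]]
[[-0.8, 0.45, -0.11], [0.0, -0.0, 1.0]]
[[-0.77, 0.51, -0.11], [0.0, -0.0, 1.0]]
[[-0.72, 0.57, -0.11], [0.0, -0.0, 1.0]]
[[-0.68, 0.62, -0.11], [0.0, -0.0, 1.0]]
```

Call:
drive_tool:
  increments:
    - [[-0.79, -0.47, -0.11], [0, 0, 1]]
    - [[-0.83, -0.4, -0.11], [0, 0, 1]]
    - [[-0.86, -0.34, -0.11], [0, 0, 1]]
    - [[-0.88, -0.27, -0.11], [0, 0, 1]]
    - [[-0.9, -0.19, -0.11], [0, 0, 1]]
  jaw: 1

```text
t: 2.47
eef_pos: [278.1, 493.9, 231.4]
tcp_rot: [3.141, -0.0, 2.438]
ft_force: [-0.5, 0.6, 0.0]
opening: 1.002
```

Call:
drive_tool:
  increments:
    - [[-0.91, -0.12, -0.11], [0, 0, 1]]
    - [[-0.92, -0.05, -0.11], [0, 0, 1]]
    - [[-0.92, 0.02, -0.11], [0, 0, 1]]
    - [[-0.91, 0.1, -0.11], [0, 0, 1]]
    - [[-0.9, 0.17, -0.11], [0, 0, 1]]

```text
t: 2.88
eef_pos: [370.8, 391.8, 247.9]
tcp_rot: [3.141, -0.0, 2.038]
ft_force: [-0.8, 0.3, -0.1]
opening: 0.996
```

Call:
drive_tool:
  increments:
    - [[-0.89, 0.24, -0.11], [0, 0, 1]]
    - [[-0.87, 0.31, -0.11], [0, 0, 1]]
    - [[-0.84, 0.38, -0.11], [0, 0, 1]]
    - [[-0.8, 0.45, -0.11], [0, 0, 1]]
    - [[-0.77, 0.51, -0.11], [0, 0, 1]]

```text
t: 3.3
eef_pos: [463.7, 289.4, 264.5]
tcp_rot: [3.141, -0.0, 1.638]
ft_force: [0.2, 0.1, -0.1]
opening: 0.999
```

Call:
drive_tool:
  increments:
    - [[-0.72, 0.57, -0.11], [0, 0, 1]]
    - [[-0.68, 0.62, -0.11], [0, 0, 1]]
    - [[0, 0, 0], [0, 0, 0]]

```text
t: 3.55
eef_pos: [502.7, 246.8, 271.2]
tcp_rot: [3.14, 0.0, 1.474]
ft_force: [-0.5, 0.1, -0.6]
opening: 1.001
```

Run:
```python
from h import *
p=env.read_camera("wrist");cv2.imwrite("pics/w1.png",p["pixels"]);s=env.state();print(s["eef_pos"],s["tcp_rot"],s["t"])
W=np.array(p["world_to_cam"]);print(-W[:3,:3].T@W[:3,3],W[2,:3])
for t in ("cup_empty","cup_filled","caddy_bar"): print(t,[(d["score"],np.round(d["point"]).tolist()) for d in env.tip_of(t,p)])
import pickle;pickle.dump(p,open("w1.pkl","wb"))
```

```text
[501.25020244 248.09215803 270.83608114] [ 3.1410547e+00 -1.5683307e-04  1.4784003e+00] 3.6
[509.74280735 328.70769555 441.55787073] [-0.02611256 -0.28714683 -0.95753059]
cup_empty [(0.72, [340.0, 54.0, 11.0])]
cup_filled [(0.65, [318.0, 146.0, 14.0]), (0.57, [502.0, 149.0, 22.0])]
caddy_bar [(0.75, [503.0, 210.0, 116.0]), (0.4, [496.0, 148.0, 17.0])]
```

View pics/w1.png

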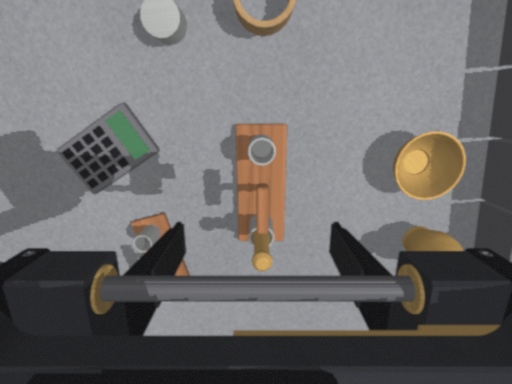

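```bash
cat >> h.py <<'E'
def ovl(p,x,y,z,yaw,fn,r=70,s=4,sp=True):
    im=cv2.resize(p["pixels"],None,fx=s,fy=s,interpolation=cv2.INTER_CUBIC)
    c=np.array([x,y,z]);R=np.array([[np.cos(yaw),-np.sin(yaw),0],[np.sin(yaw),np.cos(yaw),0],[0,0,1]])
    def poly(P,col): cv2.polylines(im,[((proj(p,np.array(P)@R.T+c)+.5)*s).astype(int)],True,col,1)
    sq=((1,1),(1,-1),(-1,-1),(-1,1))
    poly([(a*95,b*38,14) for a,b in sq],(255,0,0))
    poly([(a*30,b*7.5,129) for a,b in sq],(255,255,0))
    for e in (62,-62): poly(circ((e,0,68),18.5),(0,255,0));
    poly(circ((-62,0,132),13),(255,0,255))
    u=(proj(p,c+[0,0,60])[0]*s).astype(int)
    cv2.imwrite(fn,im[max(0,u[1]-r*s):u[1]+r*s,max(0,u[0]-r*s):u[0]+r*s])
E
python3 - <<'E'
from h import *
import pickle
p=pickle.load(open("w1.pkl","rb")); ovl(p,503,212,0,1.478,"pics/w1o.png")
E
```

```text
(no output)
```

View pics/w1o.png

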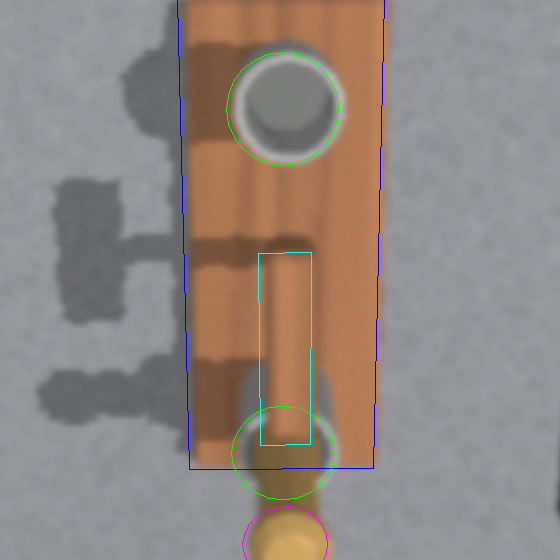

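Run:
```python
from h import *
import pickle
def base(p,roi):
    x0,y0,x1,y1=roi; hsv=cv2.cvtColor(p["pixels"],cv2.COLOR_BGR2HSV)
    m=((hsv[...,1]>100)&(hsv[...,0]<13)).astype(np.uint8); k=np.zeros_like(m);k[y0:y1,x0:x1]=m[y0:y1,x0:x1]
    n,l,st,_=cv2.connectedComponentsWithStats(k); i=1+np.argmax(st[1:,4]); ys,xs=np.nonzero(l==i)
    P=np.array([atz(p,(a,b),14)[:2] for a,b in zip(xs,ys)],np.float32)
    print(st[i]); return cv2.minAreaRect(P)
S,T=pickle.load(open("st.pkl","rb"));w=pickle.load(open("w1.pkl","rb"))
print(base(w,(225,110,300,245)))
print(base(T,(160,190,255,245)))
print(atz(w,(262,151),68),"cup_e rim in wrist")
```

```text
[ 236  124   50  117 4084]
((504.85009765625, 212.63418579101562), (186.8250274658203, 73.6894302368164), 84.4890365600586)
[171 202  71  31 774]
((505.7514343261719, 211.3775177001953), (188.6751708984375, 75.489013671875), 84.73760986328125)
[511.5410642  273.98022134  68.        ] cup_e rim in wrist
```

```bash
python3 -c "
from h import *
plan((489,-255,270),17,1.476)"
```

```text
pos [499.4 250.  270.6] rpy [-3.141 -0.     1.483] t 3.75
[[-0.99, 0.07, 0.0], [-0.0, -0.0, 0.01]]
[[-0.99, 0.07, 0.0], [-0.0, -0.0, 0.01]]
[[-0.99, 0.07, 0.0], [-0.0, -0.0, 0.01]]
[[-0.99, 0.07, 0.0], [-0.0, -0.0, 0.01]]
[[-0.99, 0.07, 0.0], [-0.0, -0.0, 0.01]]
[[-0.99, 0.07, 0.0], [-0.0, -0.0, 0.01]]
[[-0.99, 0.07, 0.0], [-0.0, -0.0, 0.01]]
[[-0.99, 0.07, 0.0], [-0.0, -0.0, 0.01]]
[[-0.99, 0.07, 0.0], [-0.0, -0.0, 0.01]]
[[-0.99, 0.07, 0.0], [-0.0, -0.0, 0.01]]
[[-0.99, 0.07, 0.0], [-0.0, -0.0, 0.01]]
[[-0.99, 0.07, 0.0], [-0.0, -0.0, 0.01]]
[[-0.99, 0.07, 0.0], [-0.0, -0.0, 0.01]]
[[-0.99, 0.07, 0.0], [-0.0, -0.0, 0.01]]
[[-0.99, 0.07, 0.0], [-0.0, -0.0, 0.01]]
[[-0.99, 0.07, 0.0], [-0.0, -0.0, 0.01]]
[[-0.99, 0.07, 0.0], [-0.0, -0.0, 0.01]]
```

Call:
drive_tool:
  increments:
    - [[-0.99, 0.07, 0], [0, 0, 0]]
    - [[-0.99, 0.07, 0], [0, 0, 0]]
    - [[-0.99, 0.07, 0], [0, 0, 0]]
    - [[-0.99, 0.07, 0], [0, 0, 0]]
    - [[-0.99, 0.07, 0], [0, 0, 0]]

```text
t: 4.17
eef_pos: [496.4, 100.6, 270.8]
tcp_rot: [3.142, -0.0, 1.485]
ft_force: [0.4, -0.0, 0.0]
opening: 1.003
```

Call:
drive_tool:
  increments:
    - [[-0.99, 0.07, 0], [0, 0, 0]]
    - [[-0.99, 0.07, 0], [0, 0, 0]]
    - [[-0.99, 0.07, 0], [0, 0, 0]]
    - [[-0.99, 0.07, 0], [0, 0, 0]]
    - [[-0.99, 0.07, 0], [0, 0, 0]]

```text
t: 4.58
eef_pos: [494.0, -48.3, 270.8]
tcp_rot: [3.141, -0.0, 1.484]
ft_force: [0.6, 0.7, 0.4]
opening: 1.0
```

Call:
drive_tool:
  increments:
    - [[-0.99, 0.07, 0], [0, 0, 0]]
    - [[-0.99, 0.07, 0], [0, 0, 0]]
    - [[-0.99, 0.07, 0], [0, 0, 0]]
    - [[-0.99, 0.07, 0], [0, 0, 0]]
    - [[-0.99, 0.07, 0], [0, 0, 0]]

```text
t: 5.0
eef_pos: [491.6, -197.2, 270.8]
tcp_rot: [3.141, -0.0, 1.484]
ft_force: [-0.1, 0.7, 0.1]
opening: 1.0
```

Call:
drive_tool:
  increments:
    - [[-0.99, 0.07, 0], [0, 0, 0.05]]
    - [[-0.99, 0.07, 0], [0, 0, 0.05]]
    - [[0, 0, 0], [0, 0, 0]]
    - [[0, 0, 0], [0, 0, 0]]

```text
t: 5.33
eef_pos: [490.5, -256.5, 270.3]
tcp_rot: [-3.141, -0.001, 1.474]
ft_force: [0.1, 0.5, -0.0]
opening: 1.0
```

Run:
```python
from h import *
import pickle
from scipy.optimize import minimize
p=env.read_camera("wrist");cv2.imwrite("pics/w2.png",p["pixels"]);s=env.state();print(s["eef_pos"],s["tcp_rot"],s["t"])
pickle.dump(p,open("w2.pkl","wb"))
print([(d["score"],np.round(d["point"]).tolist()) for d in env.tip_of("spindle",p)])
m=brass(p["pixels"]);
print(proj(p,[[488,-345,92],[488,-345,206]]))
```

```text
[ 490.53667117 -255.64526671  270.43224186] [-3.14110934e+00 -6.35094966e-04  1.47454466e+00] 5.3833
[]
[[262.10585468 239.92110325]
 [264.03598737 292.49102949]]
```

View pics/w2.png

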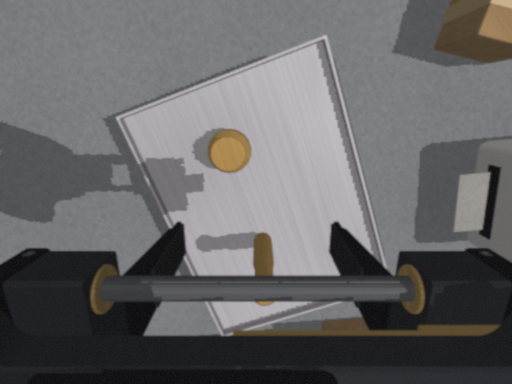

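Run:
```python
from h import *
import pickle
p=pickle.load(open("w2.pkl","rb")); b=brass(p["pixels"])
for r in (236,240,245,250,255,260,265,270,301): xs=[x for x in range(240,290) if b[r,x]]; print(r,xs[0] if xs else None,xs[-1] if xs else None)
print([r for r in range(225,310) if b[r,263]])
for xy in ((488,-345),(489,-345),(488,-343)):
    m=spindle_mask(p,*xy,92,4)[2::4,2::4]
    print(xy,[r for r in range(225,320) if m[r,263]][0:1],[r for r in range(225,320) if m[r,263]][-1:],[(r,[int(v) for v in np.nonzero(m[r])[0][[0,-1]]]) for r in (240,245,250,260,270,301)])
```

```text
236 257 267
240 255 269
245 255 269
250 255 270
255 255 270
260 255 271
265 255 271
270 256 270
301 None None
[234, 235, 236, 237, 238, 239, 240, 241, 242, 243, 244, 245, 246, 247, 248, 249, 250, 251, 252, 253, 254, 255, 256, 257, 258, 259, 260, 261, 262, 263, 264, 265, 266, 267, 268, 269, 270, 271, 272, 273, 274, 302, 303, 304]
(488, -345) [232] [305] [(240, [253, 270]), (245, [253, 271]), (250, [253, 271]), (260, [252, 272]), (270, [254, 271]), (301, [255, 272])]
(489, -345) [232] [305] [(240, [254, 271]), (245, [254, 271]), (250, [253, 272]), (260, [253, 273]), (270, [255, 272]), (301, [256, 273])]
(488, -343) [230] [303] [(240, [253, 270]), (245, [253, 271]), (250, [252, 271]), (260, [252, 272]), (270, [254, 271]), (301, [257, 270])]
```

```bash
python3 -c "
from h import *
plan((488.3,-345.5,270),4,1.476)"
```

```text
pos [ 490.6 -255.2  270.6] rpy [-3.141e+00 -1.000e-03  1.475e+00] t 5.4333
4 x [[-0.75, 0.05, 0.0], [-0.0, -0.0, -0.0]]
```

Call:
drive_tool:
  increments:
    - [[-0.75, 0.05, 0], [0, 0, 0]]
    - [[-0.75, 0.05, 0], [0, 0, 0]]
    - [[-0.75, 0.05, 0], [0, 0, 0]]
    - [[-0.75, 0.05, 0], [0, 0, 0]]
    - [[0, 0, 0], [0, 0, 0]]

```text
t: 5.85
eef_pos: [488.1, -348.1, 270.5]
tcp_rot: [3.141, 0.001, 1.474]
ft_force: [-1.0, -0.0, -0.0]
opening: 1.002
```

Call:
drive_tool:
  increments:
    - [[0, 0, 0.6], [0, 0, 0]]
    - [[0, 0, 0.5], [0, 0, 0]]
    - [[0, 0, 0], [0, 0, 0]]

```text
t: 6.1
eef_pos: [487.4, -344.3, 235.3]
tcp_rot: [-3.138, -0.003, 1.476]
ft_force: [-0.1, 0.3, -0.5]
opening: 1.001
```

Run:
```python
from h import *
p=env.read_camera("scene");im=p["pixels"][40:170,60:260];cv2.imwrite("pics/s2.png",cv2.resize(im,None,fx=3.5,fy=3.5))
p=env.read_camera("wrist");cv2.imwrite("pics/w3.png",p["pixels"])
plan((488.3,-345.5,161),3,1.476)
```

```text
pos [ 488.2 -345.3  238. ] rpy [-3.141e+00 -1.000e-03  1.475e+00] t 6.2
3 x [[-0.0, 0.0, 0.86], [-0.0, -0.0, -0.0]]
```

View pics/s2.png

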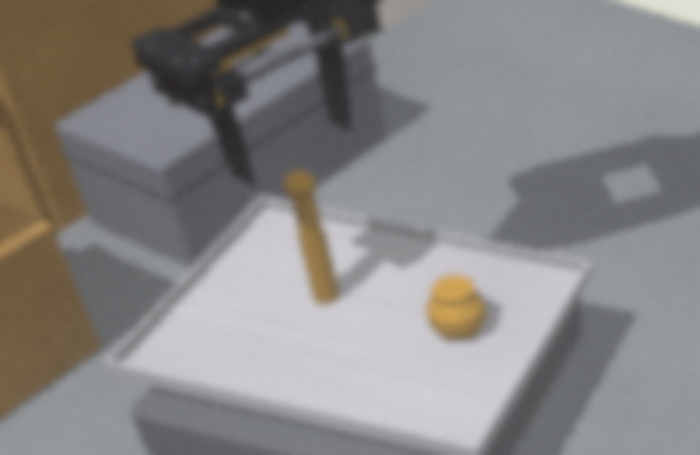

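View pics/w3.png

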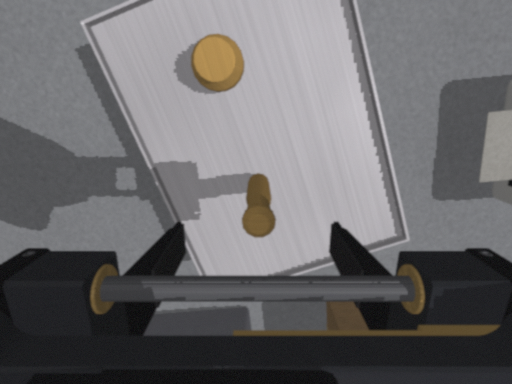

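Wrist view: the spindle's knob sits at (259,221), centred between the fingertips at (182,228) and (333,228), and the pot at (218,62) is clear. Descending.

Call:
drive_tool:
  increments:
    - [[0, 0, 0.7], [0, 0, 0]]
    - [[0, 0, 0.7], [0, 0, 0]]
    - [[0, 0, 0.7], [0, 0, 0]]
    - [[0, 0, 0.46], [0, 0, 0]]
    - [[0, 0, 0], [0, 0, 0]]

```text
t: 6.62
eef_pos: [487.5, -345.5, 159.5]
tcp_rot: [-3.139, -0.002, 1.475]
ft_force: [-0.5, 0.4, 0.2]
opening: 1.001
```

Call:
drive_tool:
  increments:
    - [[0, 0, 0], [0, 0, 0]]
    - [[0, 0, 0], [0, 0, 0]]
    - [[0, 0, 0], [0, 0, 0]]
    - [[0, 0, 0], [0, 0, 0]]
    - [[0, 0, 0], [0, 0, 0]]
  jaw: -1

```text
t: 7.03
eef_pos: [488.0, -346.7, 161.7]
tcp_rot: [3.141, 0.001, 1.474]
ft_force: [-0.7, 0.2, 0.1]
opening: 0.71
```

Call:
drive_tool:
  increments:
    - [[0, 0, 0], [0, 0, 0]]
    - [[0, 0, 0], [0, 0, 0]]
    - [[0, 0, 0], [0, 0, 0]]
    - [[0, 0, 0], [0, 0, 0]]
    - [[0, 0, 0], [0, 0, 0]]

```text
t: 7.45
eef_pos: [487.8, -346.6, 160.9]
tcp_rot: [-3.142, -0.0, 1.474]
ft_force: [0.1, -0.0, 0.3]
opening: 0.356
```

Call:
drive_tool:
  increments:
    - [[0, 0, 0], [0, 0, 0]]
    - [[0, 0, 0], [0, 0, 0]]
    - [[0, 0, 0], [0, 0, 0]]
    - [[0, 0, 0], [0, 0, 0]]
    - [[0, 0, 0], [0, 0, 0]]

```text
t: 7.87
eef_pos: [487.8, -346.6, 160.8]
tcp_rot: [-3.142, -0.0, 1.474]
ft_force: [0.9, 0.0, -0.9]
opening: 0.257
```

Call:
drive_tool:
  increments:
    - [[0, 0, -0.3], [0, 0, 0]]
    - [[0, 0, -0.7], [0, 0, 0]]
    - [[0, 0, -0.7], [0, 0, 0]]
    - [[0, 0, -0.7], [0, 0, 0]]
    - [[0, 0, -0.7], [0, 0, 0]]

```text
t: 8.28
eef_pos: [487.6, -346.5, 255.4]
tcp_rot: [-3.142, -0.0, 1.474]
ft_force: [0.7, -0.6, -1.6]
opening: 0.252
```

Run:
```python
from h import *
p=env.read_camera("scene");im=p["pixels"][20:170,60:260];cv2.imwrite("pics/s3.png",cv2.resize(im,None,fx=3.5,fy=3.5))
plan((488.3,-345.5,300),2,1.476)
```

```text
pos [ 488.6 -347.3  259.7] rpy [3.137e+00 3.000e-03 1.474e+00] t 8.3333
[[0.03, -0.01, -0.67], [0.03, 0.02, -0.01]]
[[0.03, -0.01, -0.67], [0.03, 0.02, -0.01]]
```

View pics/s3.png

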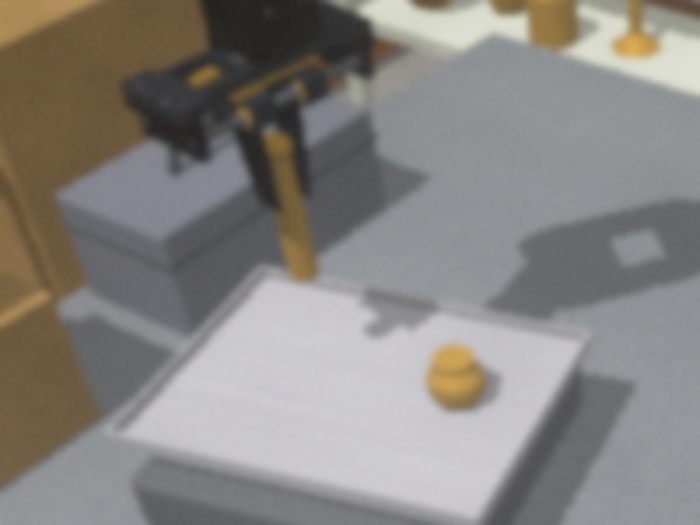

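Run:
```python
from h import *
p=env.read_camera("wrist");cv2.imwrite("pics/w4.png",p["pixels"][150:,150:400].repeat(2,0).repeat(2,1))
import pickle;pickle.dump(p,open("w4.pkl","wb"))
s=env.state();print(s["eef_pos"],s["tcp_rot"])
e=s["eef_pos"]; print(proj(p,[[e[0],e[1],e[2]],[e[0],e[1],e[2]-69],[e[0],e[1]+12,e[2]-69],[e[0],e[1],e[2]+53]]))
```

```text
[ 488.5909874  -347.28228215  257.59096412] [3.13698357 0.00327852 1.47388127]
[[257.86987907 236.80885411]
 [257.31241074 203.15159508]
 [256.00684861 190.38770336]
 [258.65989742 284.50636569]]
```

View pics/w4.png

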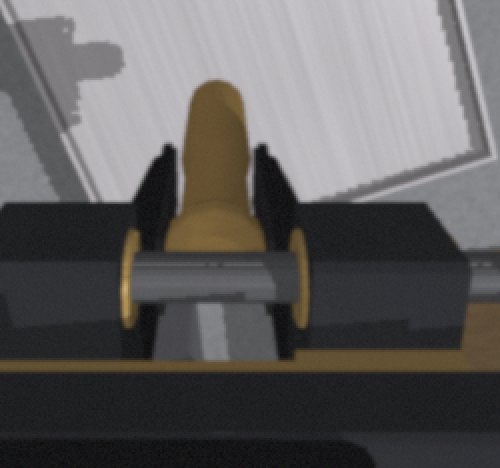

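```bash
python3 -c "
from h import *
plan((511,273.5,285),25,1.476)"|sed -n '1,2p;25p'
```

```text
pos [ 488.6 -347.3  257.6] rpy [3.137e+00 3.000e-03 1.474e+00] t 8.3833
25 x [[0.83, -0.05, -0.04], [0.0, 0.0, -0.0]]
```

Call:
drive_tool:
  increments:
    - [[0.3, 0, -0.5], [0, 0, 0]]
    - [[0.6, -0.05, -0.4], [0, 0, 0]]
    - [[0.83, -0.05, 0], [0, 0, 0]]
    - [[0.83, -0.05, 0], [0, 0, 0]]
    - [[0.83, -0.05, 0], [0, 0, 0]]

```text
t: 8.8
eef_pos: [491.2, -242.8, 280.8]
tcp_rot: [-3.141, -0.0, 1.474]
ft_force: [-0.3, 0.3, -1.0]
opening: 0.257
```

Call:
drive_tool:
  increments:
    - [[0.85, -0.05, 0], [0, 0, 0]]
    - [[0.85, -0.05, 0], [0, 0, 0]]
    - [[0.85, -0.05, 0], [0, 0, 0]]
    - [[0.85, -0.05, 0], [0, 0, 0]]
    - [[0.85, -0.05, 0], [0, 0, 0]]

```text
t: 9.22
eef_pos: [495.8, -115.0, 280.7]
tcp_rot: [-3.141, -0.0, 1.474]
ft_force: [-0.0, -1.3, -1.7]
opening: 0.254
```

Call:
drive_tool:
  increments:
    - [[0.85, -0.05, 0], [0, 0, 0]]
    - [[0.85, -0.05, 0], [0, 0, 0]]
    - [[0.85, -0.05, 0], [0, 0, 0]]
    - [[0.85, -0.05, 0], [0, 0, 0]]
    - [[0.85, -0.05, 0], [0, 0, 0]]

```text
t: 9.63
eef_pos: [500.5, 12.5, 280.8]
tcp_rot: [-3.141, -0.0, 1.474]
ft_force: [0.1, -0.8, -1.8]
opening: 0.256
```

Call:
drive_tool:
  increments:
    - [[0.85, -0.05, 0], [0, 0, 0]]
    - [[0.85, -0.05, 0], [0, 0, 0]]
    - [[0.85, -0.05, 0], [0, 0, 0]]
    - [[0.85, -0.05, 0], [0, 0, 0]]
    - [[0.85, -0.05, 0], [0, 0, 0]]

```text
t: 10.05
eef_pos: [505.2, 140.0, 280.8]
tcp_rot: [-3.141, -0.0, 1.474]
ft_force: [0.5, -0.4, -1.9]
opening: 0.264
```

```bash
python3 -c "
from h import *
plan((511,273.5,285),5,1.476)"
```

```text
pos [505.2 140.  280.8] rpy [-3.141 -0.     1.474] t 10.05
5 x [[0.89, -0.05, -0.03], [-0.0, -0.0, -0.0]]
```

Call:
drive_tool:
  increments:
    - [[0.89, -0.05, 0], [0, 0, 0]]
    - [[0.89, -0.05, 0], [0, 0, 0]]
    - [[0.89, -0.05, 0], [0, 0, 0]]
    - [[0.89, -0.05, 0], [0, 0, 0]]
    - [[0.85, -0.05, 0], [0, 0, 0]]

```text
t: 10.47
eef_pos: [510.4, 272.4, 280.7]
tcp_rot: [-3.141, 0.0, 1.474]
ft_force: [1.0, -0.0, -1.7]
opening: 0.255
```

Call:
drive_tool:
  increments:
    - [[0, 0, 0.5], [0, 0, 0]]
    - [[0, 0, 0.6], [0, 0, 0]]
    - [[0, 0, 0.3], [0, 0, 0]]
    - [[0, 0, 0], [0, 0, 0]]
    - [[0, 0, 0], [0, 0, 0]]

```text
t: 10.88
eef_pos: [511.3, 270.5, 239.0]
tcp_rot: [-3.141, 0.0, 1.474]
ft_force: [1.0, 0.1, -0.8]
opening: 0.255
```

Run:
```python
from h import *
import pickle
p=env.read_camera("wrist");cv2.imwrite("pics/w5.png",p["pixels"]);pickle.dump(p,open("w5.pkl","wb"))
s=env.state();print(s["eef_pos"],s["tcp_rot"],s["t"])
S=env.read_camera("scene");T=env.read_camera("top");pickle.dump((S,T),open("st5.pkl","wb"))
e=s["eef_pos"]
u=proj(S,[511,274,120])[0].astype(int);cv2.imwrite("pics/s5.png",cv2.resize(S["pixels"][u[1]-70:u[1]+70,u[0]-70:u[0]+70],None,fx=4,fy=4,interpolation=cv2.INTER_CUBIC))
print(u,proj(p,[[510.9,273.7,68],[e[0],e[1],e[2]-69],[e[0],e[1]+12,e[2]-69]]))
```

```text
[511.6696677  270.50449416 239.62517619] [ 3.14110762e+00 -3.71075599e-04  1.47354374e+00] 10.9333
[337 204] [[257.11565428 174.86508447]
 [258.24630861 204.3865664 ]
 [256.93854922 191.49637889]]
```

View pics/w5.png

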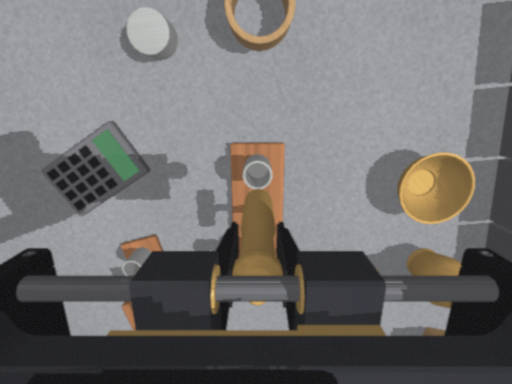

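View pics/s5.png

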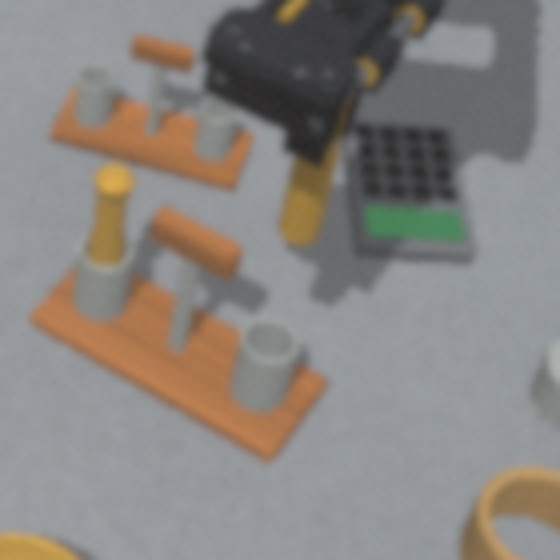

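Run:
```python
from h import *
import pickle
p=pickle.load(open("w5.pkl","rb")); im=cv2.resize(p["pixels"][140:240,205:310],None,fx=7,fy=7,interpolation=cv2.INTER_CUBIC)[:600]
R=[(proj(p,circ((510.9,273.7,68),r))-[205,140]+.5)*7 for r in (18.5,15.5)]+[(proj(p,circ((511.67,270.5,170.6),12))-[205,140]+.5)*7]
for q,c in zip(R,((0,255,0),(0,255,0),(255,0,255))): cv2.polylines(im,[q.astype(int)],True,c,1)
cv2.imwrite("pics/w5o.png",im)
```

```text
(no output)
```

View pics/w5o.png

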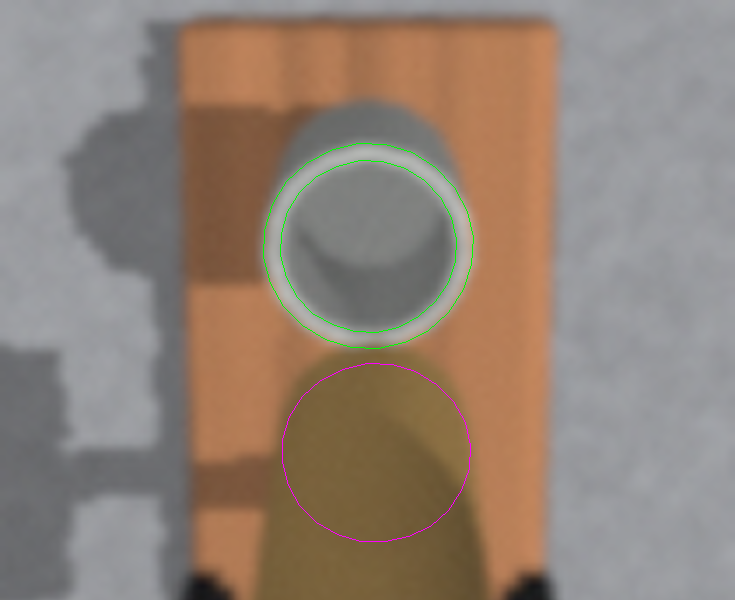

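Call:
drive_tool:
  increments:
    - [[0.02, -0.02, 0.7], [0, 0, 0]]
    - [[0, 0, 0.7], [0, 0, 0]]
    - [[0, 0, 0.7], [0, 0, 0]]
    - [[0, 0, 0.6], [0, 0, 0]]
    - [[0, 0, 0], [0, 0, 0]]

```text
t: 11.45
eef_pos: [510.2, 270.5, 155.6]
tcp_rot: [-3.138, 0.002, 1.473]
ft_force: [-1.0, 1.0, -1.8]
opening: 0.261
```

Call:
drive_tool:
  increments:
    - [[0, 0, 0], [0, 0, 0]]
    - [[0, 0, 0], [0, 0, 0]]

```text
t: 11.62
eef_pos: [511.8, 271.3, 159.4]
tcp_rot: [3.14, -0.001, 1.474]
ft_force: [-0.1, -0.4, -2.2]
opening: 0.258
```

Run:
```python
from h import *
import pickle
s=env.state();e=s["eef_pos"];print(e,s["tcp_rot"],s["t"])
p=env.read_camera("wrist");pickle.dump(p,open("w6.pkl","wb"))
im=cv2.resize(p["pixels"][100:220,195:320],None,fx=5,fy=5,interpolation=cv2.INTER_CUBIC)
R=[(proj(p,circ((510.9,273.7,68),r))-[195,100]+.5)*5 for r in (18.5,15.5)]+[(proj(p,circ((e[0],e[1],e[2]-69),12))-[195,100]+.5)*5]
for q,c in zip(R,((0,255,0),(0,255,0),(255,0,255))): cv2.polylines(im,[q.astype(int)],True,c,1)
cv2.imwrite("pics/w6o.png",im)
S=env.read_camera("scene");u=(337,204);cv2.imwrite("pics/s6.png",cv2.resize(S["pixels"][u[1]-50:u[1]+70,u[0]-70:u[0]+50],None,fx=5,fy=5,interpolation=cv2.INTER_CUBIC))
T=env.read_camera("top");u=proj(T,[511,274,68])[0].astype(int);cv2.imwrite("pics/t6.png",cv2.resize(T["pixels"][u[1]-40:u[1]+40,u[0]-40:u[0]+40],None,fx=6,fy=6,interpolation=cv2.INTER_CUBIC))
```

```text
[511.80310946 271.29391106 159.40449006] [ 3.13984817e+00 -9.86044552e-04  1.47354223e+00] 11.6167
```

View pics/w6o.png

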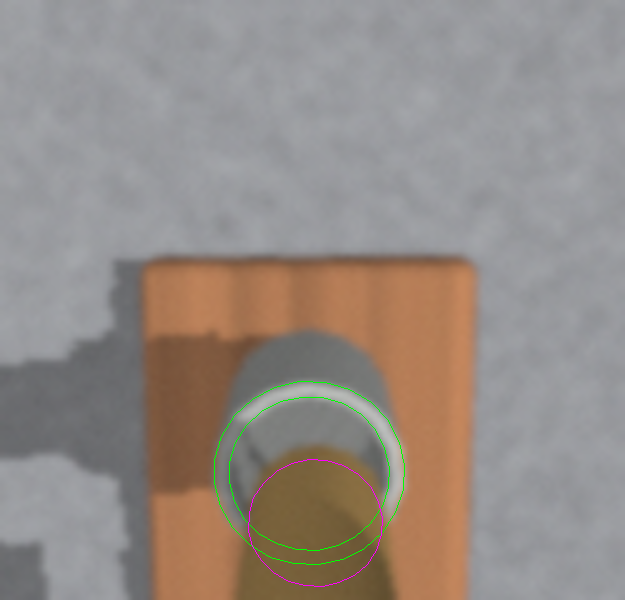

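View pics/s6.png

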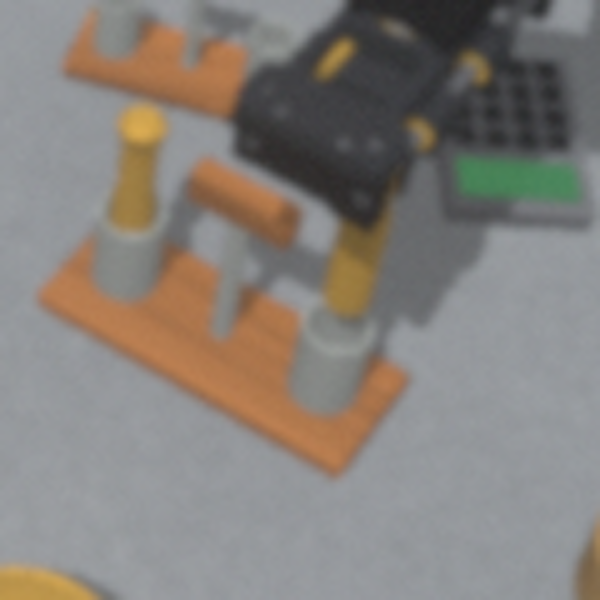

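View pics/t6.png

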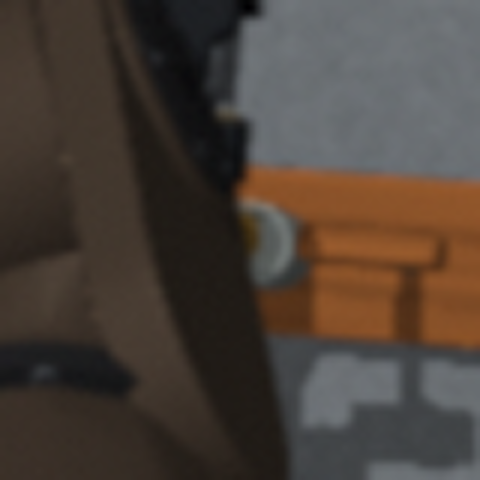

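Run:
```python
from h import *
import pickle
p=pickle.load(open("w6.pkl","rb"))
for dy in (0,2.3):
  im=cv2.resize(p["pixels"][120:310,185:335],None,fx=3,fy=3,interpolation=cv2.INTER_CUBIC)
  m=spindle_mask(p,511.5,271.3+dy,90.4,3)[360:930,555:1005]
  c,_=cv2.findContours(m,cv2.RETR_EXTERNAL,cv2.CHAIN_APPROX_NONE); cv2.drawContours(im,c,-1,(255,0,255),1)
  cv2.imwrite(f"pics/w6m{int(dy)}.png",im)
a=np.hstack([cv2.imread("pics/w6m0.png")[:,60:390],cv2.imread("pics/w6m2.png")[:,60:390]]);cv2.imwrite("pics/w6mm.png",a)
```

```text
(no output)
```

View pics/w6mm.png

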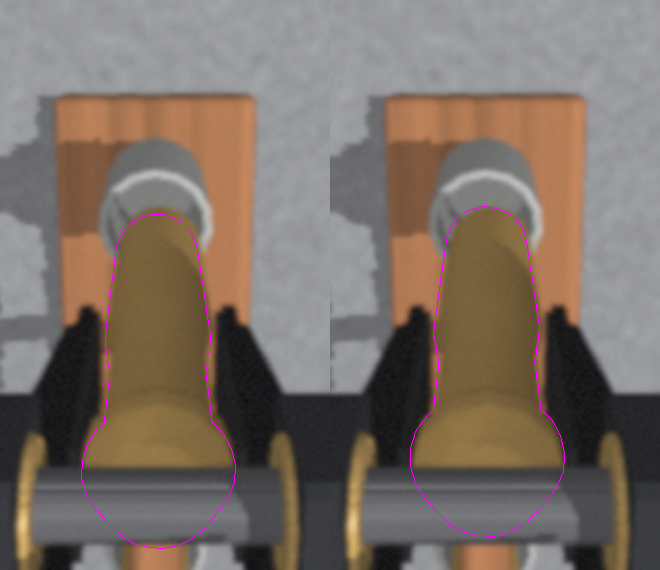

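Call:
drive_tool:
  increments:
    - [[0, -0.02, 0.5], [0, 0, 0]]
    - [[0, 0, 0.5], [0, 0, 0]]
    - [[0, 0, 0.5], [0, 0, 0]]
    - [[0, 0, 0.4], [0, 0, 0]]
    - [[0, 0, 0], [0, 0, 0]]

```text
t: 12.18
eef_pos: [509.9, 270.9, 99.7]
tcp_rot: [-3.14, 0.001, 1.474]
ft_force: [0.2, -0.7, -1.6]
opening: 0.254
```

Call:
drive_tool:
  increments:
    - [[0, 0, 0.1], [0, 0, 0]]
    - [[0, 0, 0.1], [0, 0, 0]]
    - [[0, 0, 0], [0, 0, 0]]

```text
t: 12.43
eef_pos: [510.7, 271.3, 95.3]
tcp_rot: [3.141, -0.0, 1.474]
ft_force: [-0.4, 0.1, -1.5]
opening: 0.257
```

Call:
drive_tool:
  increments:
    - [[0, 0, 0.1], [0, 0, 0]]
    - [[0, 0, 0.08], [0, 0, 0]]
    - [[0, 0, 0], [0, 0, 0]]

```text
t: 12.68
eef_pos: [510.4, 271.2, 89.3]
tcp_rot: [-3.141, -0.0, 1.474]
ft_force: [0.2, -0.2, -2.6]
opening: 0.258
```

Call:
drive_tool:
  increments:
    - [[0, 0, 0.05], [0, 0, 0]]
    - [[0, 0, 0], [0, 0, 0]]

```text
t: 12.85
eef_pos: [510.5, 271.2, 87.9]
tcp_rot: [-3.142, -0.0, 1.474]
ft_force: [0.0, 0.4, -1.6]
opening: 0.256
```

Run:
```python
from h import *
s=env.state();print(s["eef_pos"],s["ft_force"],s["moment"])
S=env.read_camera("scene");u=(337,204);cv2.imwrite("pics/s7.png",cv2.resize(S["pixels"][u[1]-50:u[1]+70,u[0]-70:u[0]+50],None,fx=5,fy=5,interpolation=cv2.INTER_CUBIC))
```

```text
[510.48767705 271.18326743  87.90713993] [ 0.00175441  0.36202538 -1.57867017] [-0.08191955  0.06498806 -0.00376774]
```

View pics/s7.png

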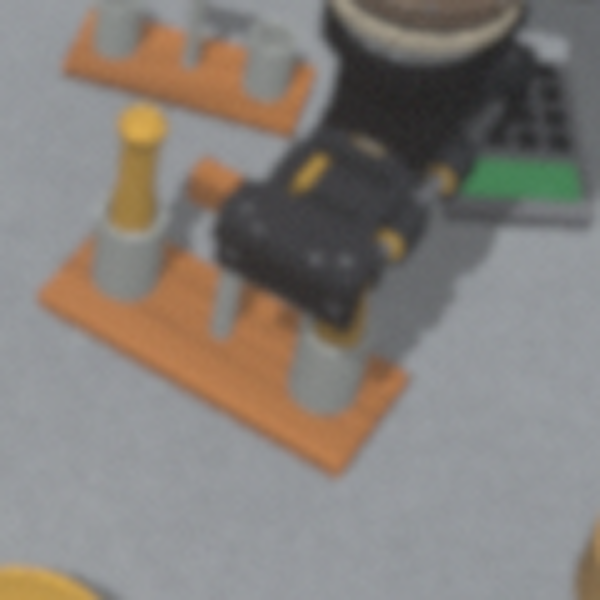

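Inside the cup; the caddy hasn't moved. I'll lower in 1 mm steps until contact shows in the force.

Call:
drive_tool:
  increments:
    - [[0, 0, 0.04], [0, 0, 0]]
    - [[0, 0, 0], [0, 0, 0]]

```text
t: 13.07
eef_pos: [510.7, 271.2, 86.9]
tcp_rot: [3.141, -0.0, 1.474]
ft_force: [1.0, -0.3, -1.1]
opening: 0.257
```

Call:
drive_tool:
  increments:
    - [[0, 0, 0.04], [0, 0, 0]]
    - [[0, 0, 0], [0, 0, 0]]

```text
t: 13.23
eef_pos: [511.3, 271.6, 86.7]
tcp_rot: [3.139, -0.001, 1.474]
ft_force: [-0.3, 0.4, 8.6]
opening: 0.259
```

Call:
drive_tool:
  increments:
    - [[0, 0, 0], [0, 0, 0]]
    - [[0, 0, 0], [0, 0, 0]]
    - [[0, 0, 0], [0, 0, 0]]
    - [[0, 0, 0], [0, 0, 0]]
    - [[0, 0, 0], [0, 0, 0]]
  jaw: 0.3

```text
t: 13.65
eef_pos: [510.4, 271.2, 85.5]
tcp_rot: [-3.141, 0.0, 1.474]
ft_force: [0.1, 0.2, 0.2]
opening: 0.55
```

Call:
drive_tool:
  increments:
    - [[0, 0, 0], [0, 0, 0]]
    - [[0, 0, 0], [0, 0, 0]]
    - [[0, 0, 0], [0, 0, 0]]

```text
t: 13.9
eef_pos: [510.5, 271.2, 85.6]
tcp_rot: [-3.142, -0.0, 1.474]
ft_force: [1.0, -0.3, -0.5]
opening: 0.647
```

Call:
drive_tool:
  increments:
    - [[0, 0, -0.2], [0, 0, 0]]
    - [[0, 0, -0.4], [0, 0, 0]]
    - [[0, 0, -0.6], [0, 0, 0]]
    - [[0, 0, -0.8], [0, 0, 0]]
    - [[0, 0, -0.8], [0, 0, 0]]

```text
t: 14.32
eef_pos: [510.3, 271.1, 170.7]
tcp_rot: [-3.141, 0.0, 1.474]
ft_force: [-0.2, 0.7, 0.2]
opening: 0.649
```

Call:
drive_tool:
  increments:
    - [[0, 0, -0.8], [0, 0, 0]]
    - [[0, 0, -0.4], [0, 0, 0]]
    - [[0, 0, 0], [0, 0, 0]]
    - [[0, 0, 0], [0, 0, 0]]

```text
t: 14.65
eef_pos: [510.5, 271.2, 206.0]
tcp_rot: [3.141, -0.001, 1.474]
ft_force: [0.4, 0.1, 0.0]
opening: 0.652
```

Run:
```python
from h import *
import pickle
s=env.state();e=s["eef_pos"];print(e,s["tcp_rot"],s["t"],s["ft_force"],s["opening"])
p=env.read_camera("wrist");pickle.dump(p,open("w8.pkl","wb"));cv2.imwrite("pics/w8.png",p["pixels"])
S=env.read_camera("scene");u=(317,204);cv2.imwrite("pics/s8.png",cv2.resize(S["pixels"][u[1]-60:u[1]+60,u[0]-60:u[0]+60],None,fx=5,fy=5,interpolation=cv2.INTER_CUBIC))
```

```text
[510.48651566 271.17174651 206.03350266] [ 3.14057331e+00 -5.97573873e-04  1.47376797e+00] 14.65 [0.37316668 0.11680352 0.01554987] 0.6516545525349878
```

View pics/w8.png

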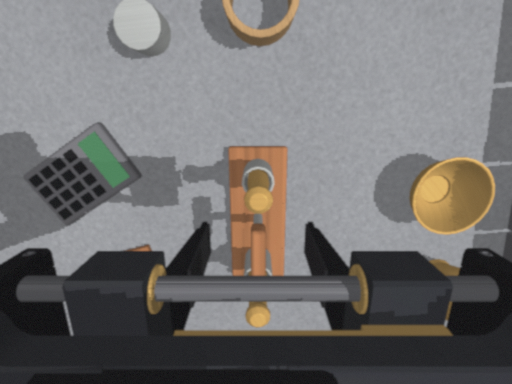

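View pics/s8.png

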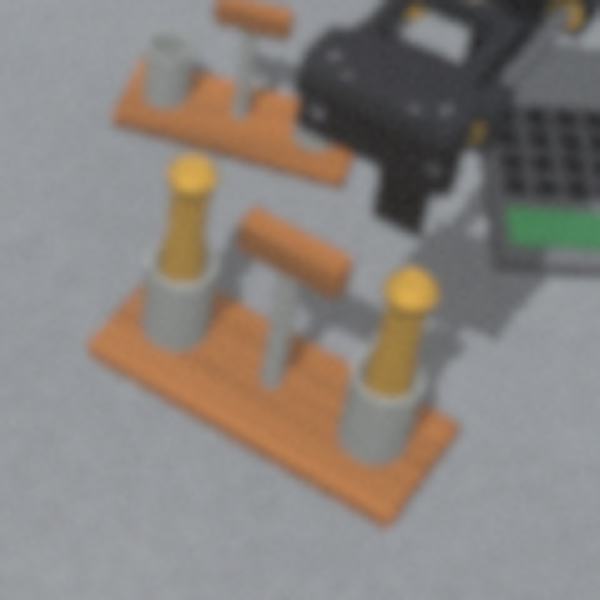

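Both spindles are upright in their cups: knobs at (258,201) and (258,315) in the wrist view, and at the same height in the scene crop. Next I'll measure the bar.

Run:
```python
from h import *
import pickle
p=pickle.load(open("w8.pkl","rb")); ovl(p,505,212,0,1.476,"pics/w8o.png",r=75,s=4)
```

```text
(no output)
```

View pics/w8o.png

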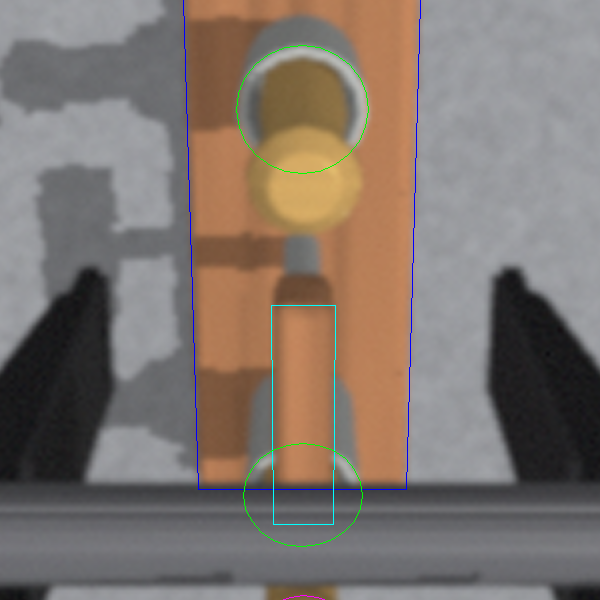

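```bash
python3 -c "
from h import *
plan((504.8,212.2,200),3,1.476)"
```

```text
pos [510.1 271.  204.7] rpy [-3.140e+00  1.000e-03  1.474e+00] t 14.75
[[-0.66, 0.01, 0.05], [-0.01, 0.0, -0.01]]
[[-0.66, 0.0, 0.05], [-0.01, 0.0, -0.01]]
[[-0.66, 0.0, 0.05], [-0.01, 0.0, -0.01]]
```

Call:
drive_tool:
  increments:
    - [[-0.66, 0, 0], [0, 0, 0]]
    - [[-0.66, 0, 0], [0, 0, 0]]
    - [[-0.66, 0, 0], [0, 0, 0]]
    - [[0, 0, 0.3], [0, 0, 0]]
    - [[0, 0, 0.7], [0, 0, 0]]

```text
t: 15.17
eef_pos: [505.5, 211.6, 176.1]
tcp_rot: [3.139, -0.001, 1.472]
ft_force: [0.2, 0.6, 0.2]
opening: 0.651
```

Call:
drive_tool:
  increments:
    - [[0, 0, 0], [0, 0, 0]]
    - [[0, 0, 0], [0, 0, 0]]

```text
t: 15.33
eef_pos: [504.2, 212.2, 174.3]
tcp_rot: [-3.139, 0.001, 1.474]
ft_force: [0.6, 0.4, 0.5]
opening: 0.649
```

Run:
```python
from h import *
s=env.state();e=s["eef_pos"];print(e,s["tcp_rot"],s["t"],s["ft_force"],s["opening"])
p=env.read_camera("wrist");cv2.imwrite("pics/w9.png",p["pixels"]);ovl(p,505,212.3,0,1.476,"pics/w9o.png")
print(proj(p,[[e[0],e[1],e[2]]]))
```

```text
[504.2085254  212.16691589 174.29822324] [-3.13853279e+00  1.06408553e-03  1.47377755e+00] 15.3333 [0.59382628 0.40341984 0.4588444 ] 0.64910085308083
[[258.00651881 238.26502699]]
```

View pics/w9.png

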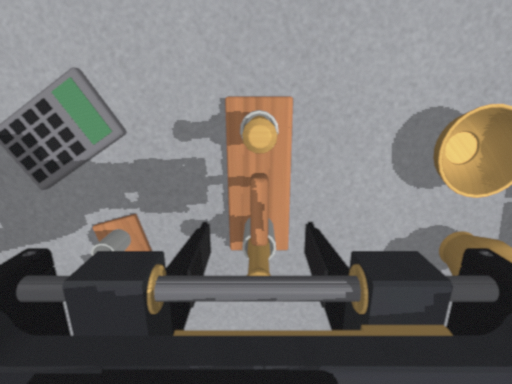

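Call:
drive_tool:
  increments:
    - [[0, 0.03, 0.7], [0, 0, 0]]
    - [[0, 0, 0.7], [0, 0, 0]]
    - [[0, 0, 0.7], [0, 0, 0]]
    - [[0, 0, 0.45], [0, 0, 0]]
    - [[0, 0, 0], [0, 0, 0]]

```text
t: 15.8
eef_pos: [504.9, 212.1, 97.3]
tcp_rot: [-3.139, 0.001, 1.474]
ft_force: [0.6, 0.3, -0.6]
opening: 0.648
```

Call:
drive_tool:
  increments:
    - [[0, 0, 0], [0, 0, 0]]
    - [[0, 0, 0], [0, 0, 0]]

```text
t: 15.97
eef_pos: [506.2, 212.4, 100.2]
tcp_rot: [3.14, -0.001, 1.474]
ft_force: [0.0, 0.1, -0.0]
opening: 0.651
```

Run:
```python
from h import *
s=env.state();e=s["eef_pos"];print(e,s["tcp_rot"],s["t"],s["ft_force"],s["opening"])
p=env.read_camera("wrist");cv2.imwrite("pics/w10.png",p["pixels"])
```

```text
[506.24659717 212.38779866 100.24051384] [ 3.14023129e+00 -6.34702204e-04  1.47408028e+00] 15.9667 [ 0.00428051  0.07805138 -0.03999071] 0.6507469927269703
```

View pics/w10.png

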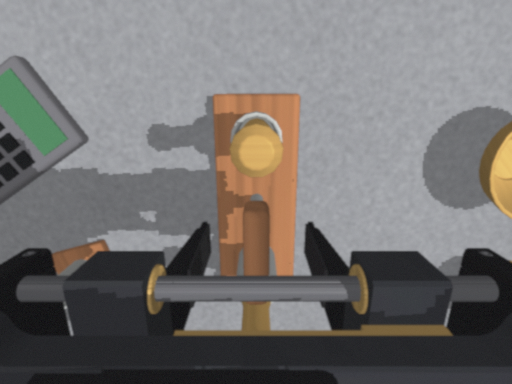

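Call:
drive_tool:
  increments:
    - [[0, 0, 0], [0, 0, 0]]
    - [[0, 0, 0], [0, 0, 0]]
    - [[0, 0, 0], [0, 0, 0]]
    - [[0, 0, 0], [0, 0, 0]]
    - [[0, 0, 0], [0, 0, 0]]
  jaw: -1

```text
t: 16.43
eef_pos: [505.7, 212.0, 99.3]
tcp_rot: [3.141, -0.0, 1.474]
ft_force: [0.2, -0.1, -0.1]
opening: 0.355
```

Call:
drive_tool:
  increments:
    - [[0, 0, 0], [0, 0, 0]]
    - [[0, 0, 0], [0, 0, 0]]
    - [[0, 0, 0], [0, 0, 0]]
    - [[0, 0, 0], [0, 0, 0]]
    - [[0, 0, 0], [0, 0, 0]]

```text
t: 16.85
eef_pos: [505.5, 212.0, 99.1]
tcp_rot: [-3.141, 0.0, 1.474]
ft_force: [-1.7, 0.5, 0.1]
opening: 0.151
```

Call:
drive_tool:
  increments:
    - [[0, 0, 0], [0, 0, 0]]
    - [[0, 0, 0], [0, 0, 0]]
    - [[0, 0, 0], [0, 0, 0]]

```text
t: 17.1
eef_pos: [505.5, 212.0, 99.1]
tcp_rot: [-3.141, -0.0, 1.474]
ft_force: [-2.0, 0.1, 0.0]
opening: 0.154
```

Call:
drive_tool:
  increments:
    - [[0, 0, -0.05], [0, 0, 0]]
    - [[0, 0, -0.1], [0, 0, 0]]
    - [[0, 0, -0.15], [0, 0, 0]]
    - [[0, 0, -0.2], [0, 0, 0]]
    - [[0, 0, 0], [0, 0, 0]]

```text
t: 17.52
eef_pos: [506.1, 212.1, 115.3]
tcp_rot: [3.14, -0.001, 1.474]
ft_force: [-0.4, -0.9, -6.0]
opening: 0.157
```

Run:
```python
from h import *
s=env.state();e=s["eef_pos"];print(e,s["tcp_rot"],s["t"],s["ft_force"],s["moment"],s["opening"])
p=env.read_camera("scene");u=(317,204);cv2.imwrite("pics/s11.png",cv2.resize(p["pixels"][u[1]-60:u[1]+60,u[0]-60:u[0]+60],None,fx=5,fy=5,interpolation=cv2.INTER_CUBIC))
```

```text
[506.12620378 212.10667836 115.28904155] [ 3.14017170e+00 -6.32492242e-04  1.47375674e+00] 17.5167 [-0.4118267  -0.92176985 -6.00807231] [-0.06900993  0.09755591  0.03160146] 0.15693384812147498
```

View pics/s11.png

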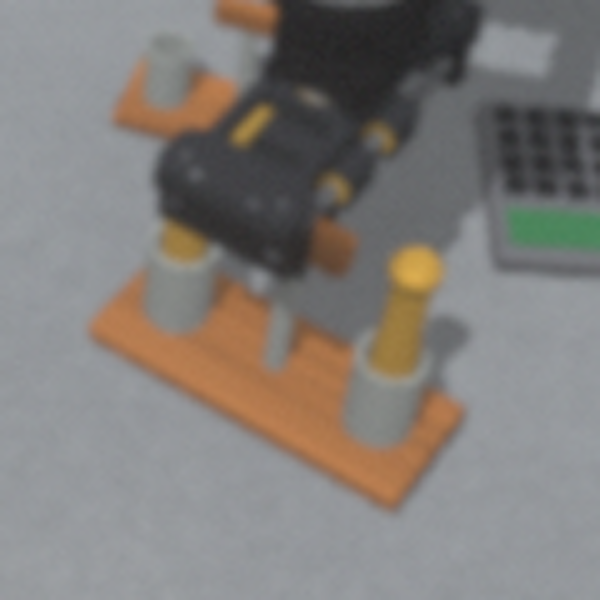

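Lifted clear by 16 mm and level; the ~6.5 N load matches the loaded caddy. Raising to 150 mm.

Call:
drive_tool:
  increments:
    - [[0, 0, -0.1], [0, 0, 0]]
    - [[0, 0, -0.2], [0, 0, 0]]
    - [[0, 0, -0.3], [0, 0, 0]]
    - [[0, 0, -0.4], [0, 0, 0]]
    - [[0, 0, -0.4], [0, 0, 0]]

```text
t: 17.98
eef_pos: [505.6, 211.9, 157.2]
tcp_rot: [-3.142, -0.0, 1.474]
ft_force: [-0.1, 0.7, -6.1]
opening: 0.152
```

Call:
drive_tool:
  increments:
    - [[0, 0, -0.4], [0, 0, 0]]
    - [[0, 0, -0.4], [0, 0, 0]]
    - [[0, 0, -0.4], [0, 0, 0]]
    - [[0, 0, -0.4], [0, 0, 0]]
    - [[0, 0, -0.4], [0, 0, 0]]

```text
t: 18.4
eef_pos: [505.5, 212.0, 217.5]
tcp_rot: [3.141, -0.0, 1.474]
ft_force: [0.1, 0.3, -6.6]
opening: 0.161
```

Call:
drive_tool:
  increments:
    - [[0, 0, -0.4], [0, 0, 0]]
    - [[0, 0, -0.3], [0, 0, 0]]
    - [[0, 0, -0.2], [0, 0, 0]]
    - [[0, 0, -0.1], [0, 0, 0]]
    - [[0, 0, 0], [0, 0, 0]]

```text
t: 18.82
eef_pos: [505.7, 212.0, 246.7]
tcp_rot: [3.141, -0.0, 1.474]
ft_force: [-0.2, 0.8, -6.8]
opening: 0.156
```

Call:
drive_tool:
  increments:
    - [[0, 0, 0], [0, 0, 0]]
    - [[0, 0, 0], [0, 0, 0]]
    - [[0, 0, 0], [0, 0, 0]]
    - [[0, 0, 0], [0, 0, 0]]
    - [[0, 0, 0], [0, 0, 0]]

```text
t: 19.23
eef_pos: [505.6, 212.0, 245.8]
tcp_rot: [-3.141, 0.0, 1.474]
ft_force: [0.3, 0.3, -6.7]
opening: 0.151
```

Run:
```python
from h import *
s=env.state();e=s["eef_pos"];print(e,s["tcp_rot"],s["t"],s["ft_force"],s["moment"],s["opening"],s["qvel"])
p=env.read_camera("scene");cv2.imwrite("pics/s12.png",p["pixels"]);ovl(p,e[0],e[1],e[2]-98.9,1.476,"pics/s12o.png",r=65,s=4)
p=env.read_camera("wrist");cv2.imwrite("pics/w12.png",p["pixels"])
```

```text
[505.60405581 211.96556782 245.81664954] [-3.14107899e+00  1.22176583e-04  1.47379849e+00] 19.2333 [ 0.2678479   0.29383757 -6.74444602] [-0.1142539   0.04564184 -0.01506274] 0.1507550377811602 [-0.00126762 -0.00152881 -0.00125108 -0.00014472  0.00074256  0.00018523]
```

View pics/s12.png

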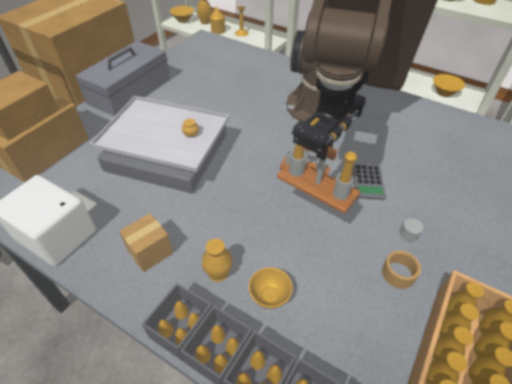

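View pics/s12o.png

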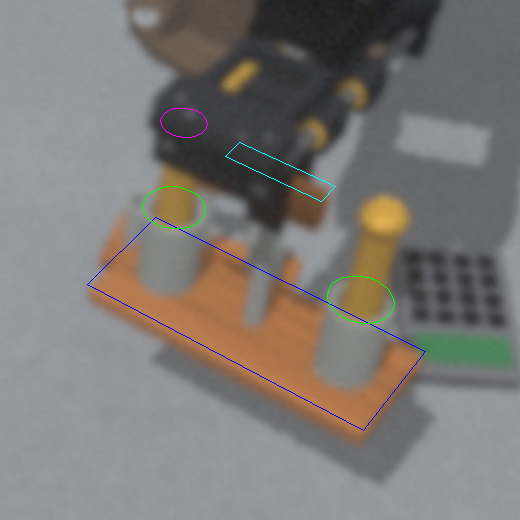

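View pics/w12.png

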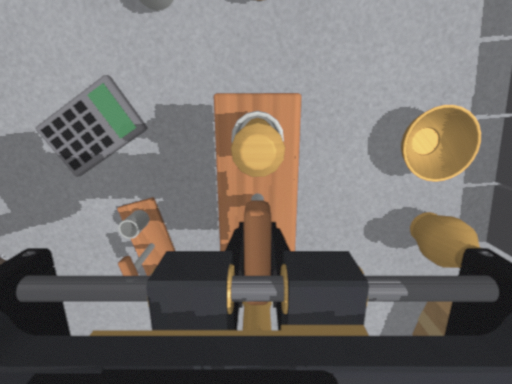

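Call:
drive_tool:
  increments:
    - [[0, 0, -0.05], [0, 0, 0]]
    - [[0, 0, -0.05], [0, 0, 0]]
    - [[0, 0, 0], [0, 0, 0]]
    - [[0, 0, 0], [0, 0, 0]]
    - [[0, 0, 0], [0, 0, 0]]

```text
t: 19.75
eef_pos: [505.6, 212.0, 249.2]
tcp_rot: [3.142, -0.0, 1.474]
ft_force: [-0.6, 0.6, -7.2]
opening: 0.157
```

Call:
drive_tool:
  increments:
    - [[0, 0, 0], [0, 0, 0]]
    - [[0, 0, 0], [0, 0, 0]]
    - [[0, 0, 0], [0, 0, 0]]
    - [[0, 0, 0], [0, 0, 0]]
    - [[0, 0, 0], [0, 0, 0]]

```text
t: 20.17
eef_pos: [505.7, 212.0, 249.1]
tcp_rot: [-3.142, -0.0, 1.474]
ft_force: [0.5, -0.3, -7.2]
opening: 0.157
```

Run:
```python
from h import *
s=env.state();print(s["eef_pos"],s["tcp_rot"],s["ft_force"],s["opening"],s["t"])
print(env.job_done())
```

```text
[505.66045677 211.97921494 249.11162591] [-3.14158909e+00 -8.51378110e-05  1.47381131e+00] [ 0.47521371 -0.33546787 -7.24852469] 0.15707443316579195 20.1667
the job is handed in; nothing more can be done
None
```

I stood the spindle from the scale in the caddy's empty cup and lifted the caddy by its bar. It is held still and level, about 150 mm above the table, and I handed the job in at 20.2 s. The hand-in reports no verdict.

**Placing the spindle:** I lowered it until the force reading jumped to 8.6 N on the cup floor, then opened the gripper. Afterwards both spindles stood upright in their cups.

**Final checks:**
- The tool was level to within 0.001 rad.
- The load on the gripper was about 7 N, which fits the caddy with both spindles.
- In the last scene picture the caddy was off the table and level, with both spindles in their cups. The bystanders I could see were where they started. I took it just before a final 3 mm rise.

**What disagreed:**
- The spindle sat about 2 mm off centre along the pads, so I placed it by the pictures instead.
- The gripper opening read about 24 mm on the 20 mm neck. The pictures showed the grip at the intended height, so I took this as an offset in the reading.
- The model drawn over the scene pictures was a few mm off, both before and after the lift.

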